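# Lock the bead loom's sliding head with its locating pin

### The job

Lock the bead loom's sliding head: lift the red-handled pin out of its block, put it through the brass-rimmed hole in the head's foot plate, and, pressing only gently, slide the pin and head along together until the pin drops into the hole hidden in the sprung strip underneath. Leave the pin fully home and upright with its brass collar down on the foot plate, let go of it, and do not disturb the tin, the can or the spool.

Things in the scene. Friction and masses are not known exactly. Their poses are not given: they have to be found in the camera images.
- loom: Pale wooden bead loom, a hollow box beam 110 mm wide (its x), 370 mm long (its y) and 40 mm high, fixed to the bench; origin at the centre of its underside, z up. A 24 mm wide slot runs along its top under the sliding head. A 60 mm high fixed end board stands on its +y end (top at 106 mm).
- strip_level (a point): A point fixed in the loom, on the slot's centre line where the head's hole is at travel 0, at the top of the hidden steel strip (32 mm above the bench). The strip yields downward on a spring, about 1.5 N per mm, to a hard stop at 8 mm. Its one hole (16 mm, open below) lies on the centre line, 12 to 88 mm beyond the start place of the head's hole towards loom +y: different every time, not measured.
- head (a joint): The loom's sliding head, a foot plate 100 mm wide, 130 mm long and 10 mm thick lying on the loom (its top 50 mm above the bench), with an upright board at its +y end whose near face is 78 mm from the hole and whose top is 111 mm above the bench. Value: its travel towards the loom's +y in m, 0 to 0.10 (ends). It slides with about 1.5 N of friction and stays where it is left.
- head_hole (a point): Centre of the brass-rimmed hole, 15 mm across, that goes right through the head's foot plate, at the plate's upper surface (50 mm above the bench); axes as the loom's. It moves with the head.
- pin: The locking pin, 85 mm long, 90 g: origin at the centre of its tip, z up along it. From the tip: steel shaft 12 mm in diameter and 34 mm long with a 2.5 mm bevel at the tip, brass collar 30 mm in diameter and 5 mm thick, then a red square handle 20 x 20 mm and 46 mm long, sides along x and y. It starts upright in its block. Fully home, the tip is 16 mm below the free strip's top.
- pin_grip (a point): Centre of the pin's red square handle, 62 mm above the tip and 23 mm above the upper face of the collar; axes as the pin's.
- pin_tip (a point): Centre of the lower end of the pin's shaft.
- pin_collar (a point): Centre of the underside of the pin's collar, 34 mm above the tip.
- pin_block: Dark wooden block 70 x 70 x 45 mm fixed to the bench, origin at the centre of its underside; the pin stands in a loose 15 mm hole 38 mm deep at its centre, its collar resting on the block's top.
- tin: Bystander: round blue tin with a silver lid, 82 mm across, 30 mm high; origin at the centre of its underside.
- can: Bystander: silver drink can 54 mm across, 115 mm high; origin at the centre of its underside.
- spool: Bystander: blue thread spool 40 mm across, 48 mm high, upright; origin at the centre of its underside.

How it is judged (in metres and radians):
On the way, in this order (a step that is already met when the one before it is completed fails the run):
1. the pin's tip is in the foot plate's hole (horizontal distance between pin_tip and head_hole below 0.006 m and z of pin_tip in the frame of head_hole below -0.008 m), for 0.1 s.
2. the pin has dropped into the hidden hole and its collar is down on the foot plate (z of pin_collar in the frame of head_hole below 0.002 m and horizontal distance between pin_collar and head_hole below 0.004 m and angle between pin's own z axis and vertical below 0.06 rad), for 0.2 s.
At the end, for the whole second after the job is handed in: The pin is through the foot plate and in the hidden hole: its collar's underside within 2 mm of the plate's top and within 4 mm of the hole's centre, pin upright within 0.06 rad, still and released (all of step 2 and linear speed of pin below 0.01 m/s and contact force between the fingers and pin below 0.1 N); the robot touches nothing.
It fails at once if the pin was pressed on the loom, its head or its strip with more than 20 N while its collar was still over 3 mm above the foot plate (contact force between pin and loom above 20 N and z of pin_collar in the frame of head_hole above 0.003 m).
It fails at once if the pin was rammed into the loom with more than 60 N (contact force between pin and loom above 60 N).
It fails at once if the tin, the can or the spool was moved by more than 20 mm (distance of any of tin, can, spool from where it was at the start of the episode above 0.02 m).
It also fails if it takes over 64 s, if anything falls off the work surface, if the arm or the gripper's body presses on something with over 40 N, if the wrist force passes 120 N, or if a joint passes its speed limit or range.

### The arm

A 6-joint arm with a two-finger parallel gripper is mounted at the origin on the work surface. World frame = base frame: x ahead of the robot, y to its left, z up, the work surface at z = 0. Lengths are in mm, angles in rad, forces in N, time in s.
With the tool pointing down it reaches from about 350 to 775 mm from the base axis. Payload 7.3 kg.
Tool frame: the origin (TCP) lies at the very end of the fingers, on their centre line; the grasp point (between the pads) lies 19 mm behind it; z points along the fingers, y is the line along which they close (so a half turn about z gives the same grasp; the last joint's range is limited). The gripper opens to 92 mm and grips with 3 to 60 N. Pads are 19 mm wide; open, the fingers measure 130 mm over their backs; the gripper's body (75 mm by 190 mm) begins 47 mm behind the grasp point.
Start: joints at [-1.49, 0.342, 1.524, -0, 1.275, -0.146], TCP at [118.073, -511.572, 197.741] pointing down, gripper open.
Joint ranges: [-2.53, 2.53], [-0.77, 2.02], [0.04, 2.7], [-1, 4.14], [0.28, 2.66], [-3.11, 3.11]. Speed limits (rad/s): [2.57, 2.57, 3.14, 3.14, 3.14, 3.14].

### API

Orientations are given as [roll, pitch, yaw] about the fixed x, y, z axes, in that order (R = Rz(yaw) Ry(pitch) Rx(roll)).
In Python, from plant import bot gives the robot as it stands.
- The arm moves only by the tool send_rows, never from a script. Its argument "rows" is a list of rows, each an object of numbers: "x", "y", "z": the shift along the tool's x, y, z in units of 0.2 m (1.0 is 0.2 m); "ax", "ay", "az": the turn, a rotation vector about the tool's x, y, z in units of 60 degrees (1.0 is 60 degrees); "jaw": the opening, from -1 (shut) to 1 (fully open), so that 0 is half open. In form: [{"x": .., "y": .., "z": .., "ax": .., "ay": .., "az": .., "jaw": ..}, ...]. A call has exactly 10 rows; each row is the pose to reach, as a shift and turn from the pose commanded when the call began, along the tool's axes at that moment; what a row does not reach only later rows make up. A row lasts 1/8 s, in which the tool goes at most 62.5 mm and 10.7 degrees, less where a joint would pass 70% of its speed; a pose out of reach is approached as far as the arm can. A call with a number of a shift or a turn outside -1 to 1 is refused whole. A call with a gripper value outside its range is refused whole. The fingers move at their own pace and stop on an object; the grip force is fixed at half the most. Time passes only in rows, so rows that repeat a pose let the fingers close, or fill a call up. It gives the time, the measured TCP pose, the force, the opening and the grip force at its end, in the units of the state.
- bot.get_obs(): the state, without advancing time (a new reading comes with each control period).
- bot.capture(name): name is "side" or "top" or "wrist"; returns (picture, depth): 400x640x3 uint8, red, green, blue; 400x640 float32, mm along the optical axis (not along the pixel's ray), 0 where there is no reading.
- bot.camera_model(name): a dict with "vertical_fov" (degrees; the focal length in pixels is half the picture's height over the tangent of half this angle, whatever the lens; pixels are square), "cx", "cy" (the principal point, pixels), "R" (3x3) and "t" (3): a world point X has camera coordinates R X + t; the wrist camera has in their place "T_tool_cam" (4x4, takes a point from camera to tool coordinates, whose origin is the TCP and whose axes are the flange's). Camera axes: x right, y down, z forward; pixel columns grow to the right and rows downward; lengths in mm; the calibration is good to about 2 mm. A picture is of the moment at which its call begins: read the wrist's pose just before it. camera_model takes no time and is no camera call.
- bot.close_job(): hands the job in; it is judged then, once.
The state is a dict: "time": time; "joint_positions": joint angles; "dq": joint speeds; "tau": joint torques, N m; "tool_pos": TCP position; "tcp_rot": TCP orientation; "contact_force": force on the tool from outside, world axes, zero at the start; "moment": the same for the moment, N m; "grip_width": finger opening in mm; "finger_force": force on a finger pad.
Only numpy, scipy, OpenCV 4.12 (cv2) and the standard library are available. Lean on these libraries where they do the work, as an engineer would, in place of code of your own. Each camera call takes 0.05 s, during which the arm holds its last target. There are 200 camera calls.

## Working session

There is one attempt and no reset: what is moved stays moved. The work goes in short steps, Python scripts to look and compute and a tool call to move; the robot and the scene stay as the last step left them, time stands still between calls to the robot, and variables do not carry over. Pictures are saved under pics/ and viewed, at most 10 in all, crops included, and the job is handed in when it is done.

Besides the shell and the picture viewer there is one more tool, called after "Call:" as name([rows], argument=value, ...), one row to a line, values as JSON. send_rows: Moves the arm, as the interface text tells. Its arguments: {"type":"object","properties":{"rows":{"type":"array","items":{"type":"object","properties":{"x":{"type":"number","minimum":-1,"maximum":1},"y":{"type":"number","minimum":-1,"maximum":1},"z":{"type":"number","minimum":-1,"maximum":1},"ax":{"type":"number","minimum":-1,"maximum":1},"ay":{"type":"number","minimum":-1,"maximum":1},"az":{"type":"number","minimum":-1,"maximum":1},"jaw":{"type":"number"}}}}},"required":["rows"]}

```bash
ls; mkdir -p pics
python3 - <<'E'
from plant import bot
import cv2,numpy as np
o=bot.get_obs();print({k:np.round(v,3).tolist() for k,v in o.items()})
for n in("top","side"):
    im,d=bot.capture(n);cv2.imwrite(f"pics/{n}0.png",im[:,:,::-1]);np.save(f"pics/{n}0.npy",d);print(n,bot.camera_model(n))
print(bot.camera_model("wrist"))
E
```

```text
pics
{'time': 0.0, 'joint_positions': [-1.49, 0.343, 1.525, -0.0, 1.275, -0.146], 'dq': [-0.001, -0.0, 0.001, -0.0, 0.001, 0.0], 'tau': [0.0, -43.125, -24.422, 0.072, 0.056, -0.0], 'tool_pos': [118.039, -511.097, 197.059], 'tcp_rot': [-3.14, -0.0, 0.227], 'contact_force': [-0.135, -0.112, -0.164], 'moment': [-0.024, 0.023, 0.011], 'finger_force': 0.0, 'grip_width': 91.94}
top {'vertical_fov': 42.4216001335575, 'cx': 319.5041364015567, 'cy': 197.76245641668083, 'R': array([[ 0.10912165, -0.99402235, -0.00346768],
       [-0.97046552, -0.10577928, -0.21681196],
       [ 0.21514913,  0.02702414, -0.97620723]]), 't': array([ -51.04301234,  566.09025603, 1073.21771708])}
side {'vertical_fov': 55.850376571656895, 'cx': 326.8997161835539, 'cy': 194.52852963128956, 'R': array([[-0.91262062, -0.40878453,  0.00433734],
       [-0.25898915,  0.56992499, -0.77981416],
       [ 0.31630401, -0.7127978 , -0.62599606]]), 't': array([493.3793852 , 205.91106483, 853.74981064])}
{'vertical_fov': 69.36478270806558, 'cx': 318.40963238857466, 'cy': 201.7559966215827, 'T_tool_cam': array([[-2.98373325e-04, -9.53674622e-01, -3.00839869e-01,
         8.29909154e+01],
       [ 9.99999773e-01, -1.02687822e-04, -6.66276341e-04,
         2.60755873e-01],
       [ 6.04518246e-04, -3.00839999e-01,  9.53674436e-01,
        -1.87141736e+02],
       [ 0.00000000e+00,  0.00000000e+00,  0.00000000e+00,
         1.00000000e+00]])}
```

View pics/top0.png

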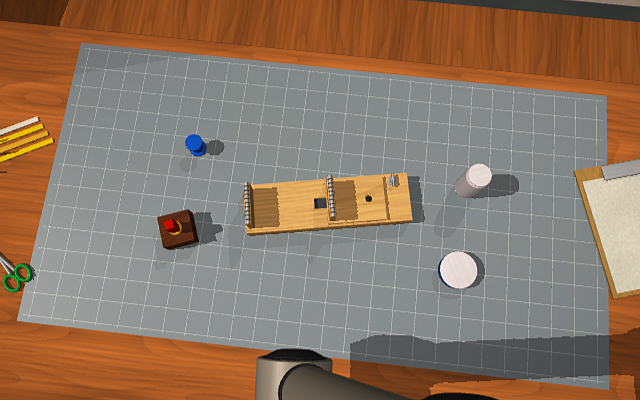

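View pics/side0.png

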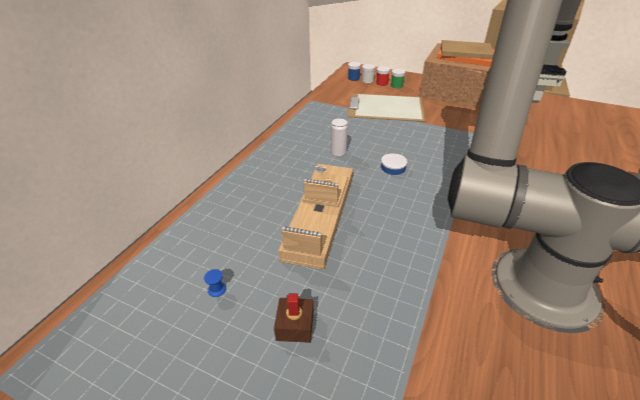

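The top view shows the pin handle at (169,224) on its block at (178,229). The head hole is at (368,198), the head board at column 330 and the loom's +y end board at column 247. In the side view the spool (215,283) stands behind the block.

```bash
cat > h.py <<'E'
from plant import bot
import numpy as np, cv2
from scipy.spatial.transform import Rotation as Ro
def cam(n,o=None):
    m=bot.camera_model(n);f=200/np.tan(np.radians(m["vertical_fov"]/2))
    K=np.array([[f,0,m["cx"]],[0,f,m["cy"]],[0,0,1]])
    if n=="wrist":
        T=np.eye(4);T[:3,:3]=Ro.from_euler("xyz",o["tcp_rot"]).as_matrix();T[:3,3]=o["tool_pos"]
        M=T@m["T_tool_cam"];return K,M[:3,:3],M[:3,3]
    R=m["R"];return K,R.T,-R.T@m["t"]
def onz(c,u,v,z):
    K,R,p=c;d=R@np.linalg.inv(K)@[u,v,1];return p+d*(z-p[2])/d[2]
def totool(o,dw):
    return Ro.from_euler("xyz",o["tcp_rot"]).as_matrix().T@np.array(dw)/200
E
python3 - <<'E'
from h import *
c=cam("top")
for n,u,v,z in [("handle",169,224,96),("hole",368,198,50),("cornerR_top",409,173,40),("cornerR_bot",412,221,40),("cornerL_bot",248,235,40),("can",481,172,115),("tin",459,269,30),("spool",194,142,48),("boardtopend",330,177,111),("boardbot",333,220,111)]:
    print(n,onz(c,u,v,z).round(0)[:2])
im=cv2.imread("pics/top0.png")[120:300,130:520];cv2.imwrite("pics/topc.png",cv2.resize(im,None,fx=2,fy=2,interpolation=2))
E
```

```text
handle [470. 320.]
hole [582. -96.]
cornerR_top [ 652. -184.]
cornerR_bot [ 543. -199.]
cornerL_bot [472. 159.]
can [ 649. -325.]
tin [ 449. -310.]
spool [670. 311.]
boardtopend [605.  -8.]
boardbot [513. -24.]
```

Call:
send_rows([
  {"x": 0.1,"y": -0.05,"jaw": 1},
  {"x": 0.2,"y": -0.1,"jaw": 1},
  {"x": 0.3,"y": -0.15,"jaw": 1},
  {"x": 0.4,"y": -0.2,"jaw": 1},
  {"x": 0.5,"y": -0.3,"jaw": 1},
  {"x": 0.6,"y": -0.45,"jaw": 1},
  {"x": 0.7,"y": -0.6,"jaw": 1},
  {"x": 0.8,"y": -0.75,"jaw": 1},
  {"x": 0.9,"y": -0.9,"jaw": 1},
  {"x": 1.0,"y": -1.0,"jaw": 1},
])

```text
schema error: expected keys x, y, z, ax, ay, az, jaw
```

Call:
send_rows([
  {"x": 0.1,"y": -0.1,"jaw": 1},
  {"x": 0.2,"y": -0.2,"jaw": 1},
  {"x": 0.3,"y": -0.3,"jaw": 1},
  {"x": 0.4,"y": -0.4,"jaw": 1},
  {"x": 0.5,"y": -0.5,"jaw": 1},
  {"x": 0.6,"y": -0.6,"jaw": 1},
  {"x": 0.65,"y": -0.7,"jaw": 1},
  {"x": 0.7,"y": -0.8,"jaw": 1},
  {"x": 0.75,"y": -0.9,"jaw": 1},
  {"x": 0.8,"y": -1.0,"jaw": 1},
])

```text
schema error: expected keys x, y, z, ax, ay, az, jaw
```

Call:
send_rows([
  {"x": 0.1,"y": -0.1,"jaw": 1},
  {"x": 0.2,"y": -0.2,"jaw": 1},
  {"x": 0.3,"y": -0.3,"jaw": 1},
  {"x": 0.4,"y": -0.4,"jaw": 1},
  {"x": 0.5,"y": -0.5,"jaw": 1},
  {"x": 0.6,"y": -0.6,"jaw": 1},
  {"x": 0.65,"y": -0.7,"jaw": 1},
  {"x": 0.7,"y": -0.8,"jaw": 1},
  {"x": 0.75,"y": -0.9,"jaw": 1},
  {"x": 0.8,"y": -1.0,"jaw": 1},
])

```text
schema error: expected keys x, y, z, ax, ay, az, jaw
```

Call:
send_rows([
  {"x": 0.1,"y": -0.05,"z": 0,"ax": 0,"ay": 0,"az": 0,"jaw": 1},
  {"x": 0.2,"y": -0.1,"z": 0,"ax": 0,"ay": 0,"az": 0,"jaw": 1},
  {"x": 0.3,"y": -0.15,"z": 0,"ax": 0,"ay": 0,"az": 0,"jaw": 1},
  {"x": 0.4,"y": -0.2,"z": 0,"ax": 0,"ay": 0,"az": 0,"jaw": 1},
  {"x": 0.5,"y": -0.3,"z": 0,"ax": 0,"ay": 0,"az": 0,"jaw": 1},
  {"x": 0.6,"y": -0.45,"z": 0,"ax": 0,"ay": 0,"az": 0,"jaw": 1},
  {"x": 0.7,"y": -0.6,"z": 0,"ax": 0,"ay": 0,"az": 0,"jaw": 1},
  {"x": 0.8,"y": -0.75,"z": 0,"ax": 0,"ay": 0,"az": 0,"jaw": 1},
  {"x": 0.9,"y": -0.9,"z": 0,"ax": 0,"ay": 0,"az": 0,"jaw": 1},
  {"x": 1,"y": -1,"z": 0,"ax": 0,"ay": 0,"az": 0,"jaw": 1},
])

```text
time: 1.35
tool_pos: [268.4, -269.2, 197.7]
tcp_rot: [-3.141, -0.0, 0.227]
contact_force: [0.8, -0.7, 0.6]
grip_width: 91.7
finger_force: 0.0
```

Call:
send_rows([
  {"x": 0.1,"y": -0.1,"z": 0,"ax": 0,"ay": 0,"az": 0,"jaw": 1},
  {"x": 0.2,"y": -0.2,"z": 0,"ax": 0,"ay": 0,"az": 0,"jaw": 1},
  {"x": 0.3,"y": -0.3,"z": 0,"ax": 0,"ay": 0,"az": 0,"jaw": 1},
  {"x": 0.4,"y": -0.4,"z": 0,"ax": 0,"ay": 0,"az": 0,"jaw": 1},
  {"x": 0.5,"y": -0.5,"z": 0,"ax": 0,"ay": 0,"az": 0,"jaw": 1},
  {"x": 0.6,"y": -0.6,"z": 0,"ax": 0,"ay": 0,"az": 0,"jaw": 1},
  {"x": 0.65,"y": -0.7,"z": 0,"ax": 0,"ay": 0,"az": 0,"jaw": 1},
  {"x": 0.7,"y": -0.8,"z": 0,"ax": 0,"ay": 0,"az": 0,"jaw": 1},
  {"x": 0.75,"y": -0.9,"z": 0,"ax": 0,"ay": 0,"az": 0,"jaw": 1},
  {"x": 0.8,"y": -1,"z": 0,"ax": 0,"ay": 0,"az": 0,"jaw": 1},
])

```text
time: 2.6
tool_pos: [378.4, -39.1, 197.6]
tcp_rot: [-3.141, 0.0, 0.227]
contact_force: [-0.4, 0.4, -0.7]
grip_width: 91.9
finger_force: 0.0
```

Call:
send_rows([
  {"x": 0.05,"y": -0.1,"z": 0,"ax": 0,"ay": 0,"az": 0,"jaw": 1},
  {"x": 0.1,"y": -0.2,"z": 0,"ax": 0,"ay": 0,"az": 0,"jaw": 1},
  {"x": 0.15,"y": -0.3,"z": 0,"ax": 0,"ay": 0,"az": 0,"jaw": 1},
  {"x": 0.2,"y": -0.4,"z": 0,"ax": 0,"ay": 0,"az": 0,"jaw": 1},
  {"x": 0.25,"y": -0.5,"z": 0,"ax": 0,"ay": 0,"az": 0,"jaw": 1},
  {"x": 0.3,"y": -0.6,"z": 0,"ax": 0,"ay": 0,"az": 0,"jaw": 1},
  {"x": 0.35,"y": -0.7,"z": 0,"ax": 0,"ay": 0,"az": 0,"jaw": 1},
  {"x": 0.4,"y": -0.8,"z": 0,"ax": 0,"ay": 0,"az": 0,"jaw": 1},
  {"x": 0.45,"y": -0.9,"z": 0,"ax": 0,"ay": 0,"az": 0,"jaw": 1},
  {"x": 0.5,"y": -1,"z": 0,"ax": 0,"ay": 0,"az": 0,"jaw": 1},
])

```text
time: 3.85
tool_pos: [430.4, 178.0, 197.6]
tcp_rot: [-3.141, 0.001, 0.227]
contact_force: [-0.6, 0.7, -1.2]
grip_width: 91.9
finger_force: 0.0
```

Call:
send_rows([
  {"x": 0.05,"y": -0.1,"z": 0,"ax": 0,"ay": 0,"az": 0,"jaw": 1},
  {"x": 0.1,"y": -0.2,"z": 0,"ax": 0,"ay": 0,"az": 0,"jaw": 1},
  {"x": 0.15,"y": -0.3,"z": 0,"ax": 0,"ay": 0,"az": 0,"jaw": 1},
  {"x": 0.2,"y": -0.4,"z": 0,"ax": 0,"ay": 0,"az": 0,"jaw": 1},
  {"x": 0.25,"y": -0.5,"z": 0,"ax": 0,"ay": 0,"az": 0,"jaw": 1},
  {"x": 0.3,"y": -0.6,"z": 0,"ax": 0,"ay": 0,"az": 0,"jaw": 1},
  {"x": 0.35,"y": -0.65,"z": 0,"ax": 0,"ay": 0,"az": 0,"jaw": 1},
  {"x": 0.35,"y": -0.65,"z": 0,"ax": 0,"ay": 0,"az": 0,"jaw": 1},
  {"x": 0.35,"y": -0.65,"z": 0,"ax": 0,"ay": 0,"az": 0,"jaw": 1},
  {"x": 0.35,"y": -0.65,"z": 0,"ax": 0,"ay": 0,"az": 0,"jaw": 1},
])

```text
time: 5.1
tool_pos: [470.2, 318.3, 197.8]
tcp_rot: [3.141, 0.0, 0.226]
contact_force: [-0.4, 0.1, -0.6]
grip_width: 92.1
finger_force: 0.0
```

Run:
```python
from h import *
o=bot.get_obs();im,d=bot.capture("wrist");cv2.imwrite("pics/w1.png",im[:,:,::-1]);np.savez("pics/w1.npz",d=d,**o)
c=cam("wrist",o);print(o["tool_pos"],o["tcp_rot"])
hsv=cv2.cvtColor(im,cv2.COLOR_RGB2HSV)
K,R,p=c
v,u=np.mgrid[:400,:640];P=((R@np.linalg.inv(K)@np.stack([u.ravel(),v.ravel(),np.ones(u.size)]))*d.ravel()).T+p
red=((hsv[...,0]<8)|(hsv[...,0]>172))&(hsv[...,1]>150)&(hsv[...,2]>60)
P=P.reshape(400,640,3)
m=red&(abs(P[...,2]-96)<4)&(d>0);print(m.sum(),P[m].mean(0))
r=cv2.minAreaRect(P[m][:,:2].astype(np.float32));print("handle",r)
m=(abs(P[...,2]-45)<3)&(d>0)&(np.hypot(P[...,0]-r[0][0],P[...,1]-r[0][1])<60);print("block",cv2.minAreaRect(P[m][:,:2].astype(np.float32)))
```

```text
[470.21585122 318.28298347 197.75856384] [3.14137203e+00 1.82222518e-04 2.26045341e-01]
353 [470.44014981 322.35053298  95.80727484]
handle ((469.8431396484375, 322.228271484375), (19.897052764892578, 19.67129898071289), 26.22673797607422)
block ((469.5750427246094, 322.3016052246094), (70.23844909667969, 70.0078353881836), 21.17432975769043)
```

View pics/w1.png

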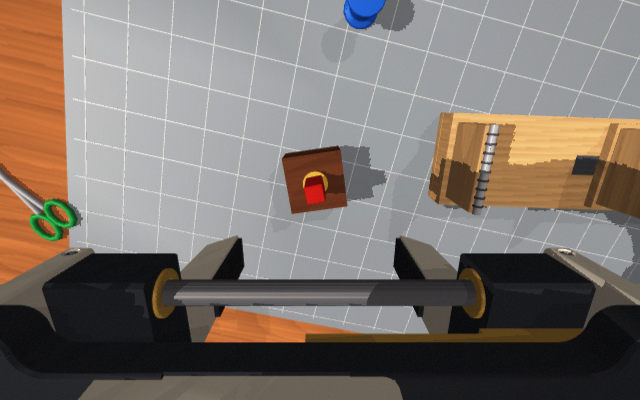

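The wrist view shows the pin handle at (315,190) on its block, with about 36 mm of clear space around it. The block's yaw is about 21° and the pin is at (470, 322). Next is aligning and going down.

Call:
send_rows([
  {"x": 0.005,"y": -0.02,"z": 0.08,"ax": 0,"ay": 0,"az": -0.08,"jaw": 1},
  {"x": 0.005,"y": -0.02,"z": 0.18,"ax": 0,"ay": 0,"az": -0.16,"jaw": 1},
  {"x": 0.005,"y": -0.02,"z": 0.3,"ax": 0,"ay": 0,"az": -0.16,"jaw": 1},
  {"x": 0.005,"y": -0.02,"z": 0.42,"ax": 0,"ay": 0,"az": -0.16,"jaw": 1},
  {"x": 0.005,"y": -0.02,"z": 0.54,"ax": 0,"ay": 0,"az": -0.16,"jaw": 1},
  {"x": 0.005,"y": -0.02,"z": 0.63,"ax": 0,"ay": 0,"az": -0.16,"jaw": 1},
  {"x": 0.005,"y": -0.02,"z": 0.68,"ax": 0,"ay": 0,"az": -0.16,"jaw": 1},
  {"x": 0.005,"y": -0.02,"z": 0.71,"ax": 0,"ay": 0,"az": -0.16,"jaw": 1},
  {"x": 0.005,"y": -0.02,"z": 0.71,"ax": 0,"ay": 0,"az": -0.16,"jaw": 1},
  {"x": 0.005,"y": -0.02,"z": 0.71,"ax": 0,"ay": 0,"az": -0.16,"jaw": 1},
])

```text
time: 6.4
tool_pos: [470.8, 323.2, 56.3]
tcp_rot: [-3.142, -0.001, 0.394]
contact_force: [0.3, -0.5, -0.2]
grip_width: 91.7
finger_force: 0.0
```

Call:
send_rows([
  {"x": 0,"y": 0,"z": 0,"ax": 0,"ay": 0,"az": 0,"jaw": 0},
  {"x": 0,"y": 0,"z": 0,"ax": 0,"ay": 0,"az": 0,"jaw": -0.3},
  {"x": 0,"y": 0,"z": 0,"ax": 0,"ay": 0,"az": 0,"jaw": -1},
  {"x": 0,"y": 0,"z": 0,"ax": 0,"ay": 0,"az": 0,"jaw": -1},
  {"x": 0,"y": 0,"z": 0,"ax": 0,"ay": 0,"az": 0,"jaw": -1},
  {"x": 0,"y": 0,"z": 0,"ax": 0,"ay": 0,"az": 0,"jaw": -1},
  {"x": 0,"y": 0,"z": 0,"ax": 0,"ay": 0,"az": 0,"jaw": -1},
  {"x": 0,"y": 0,"z": 0,"ax": 0,"ay": 0,"az": 0,"jaw": -1},
  {"x": 0,"y": 0,"z": 0,"ax": 0,"ay": 0,"az": 0,"jaw": -1},
  {"x": 0,"y": 0,"z": 0,"ax": 0,"ay": 0,"az": 0,"jaw": -1},
])

```text
time: 7.65
tool_pos: [470.4, 323.0, 55.6]
tcp_rot: [3.142, 0.0, 0.394]
contact_force: [0.1, -0.6, -0.5]
grip_width: 19.6
finger_force: 29.8
```

Call:
send_rows([
  {"x": 0,"y": 0,"z": -0.02,"ax": 0,"ay": 0,"az": 0,"jaw": -1},
  {"x": 0,"y": 0,"z": -0.06,"ax": 0,"ay": 0,"az": 0,"jaw": -1},
  {"x": 0,"y": 0,"z": -0.12,"ax": 0,"ay": 0,"az": 0,"jaw": -1},
  {"x": 0,"y": 0,"z": -0.2,"ax": 0,"ay": 0,"az": 0,"jaw": -1},
  {"x": 0,"y": 0,"z": -0.3,"ax": 0,"ay": 0,"az": 0,"jaw": -1},
  {"x": 0,"y": 0,"z": -0.4,"ax": 0,"ay": 0,"az": 0,"jaw": -1},
  {"x": 0,"y": 0,"z": -0.5,"ax": 0,"ay": 0,"az": 0,"jaw": -1},
  {"x": 0,"y": 0,"z": -0.6,"ax": 0,"ay": 0,"az": 0,"jaw": -1},
  {"x": 0,"y": 0,"z": -0.66,"ax": 0,"ay": 0,"az": 0,"jaw": -1},
  {"x": 0,"y": 0,"z": -0.68,"ax": 0,"ay": 0,"az": 0,"jaw": -1},
])

```text
time: 8.9
tool_pos: [470.7, 323.2, 192.8]
tcp_rot: [-3.142, -0.002, 0.394]
contact_force: [0.6, 0.0, -1.0]
grip_width: 19.4
finger_force: 29.8
```

Call:
send_rows([
  {"x": 0,"y": 0.05,"z": 0,"ax": 0,"ay": 0,"az": 0,"jaw": -1},
  {"x": -0.03,"y": 0.12,"z": 0,"ax": 0,"ay": 0,"az": 0,"jaw": -1},
  {"x": -0.05,"y": 0.22,"z": 0,"ax": 0,"ay": 0,"az": 0,"jaw": -1},
  {"x": -0.07,"y": 0.33,"z": 0,"ax": 0,"ay": 0,"az": 0,"jaw": -1},
  {"x": -0.09,"y": 0.44,"z": 0,"ax": 0,"ay": 0,"az": 0,"jaw": -1},
  {"x": -0.11,"y": 0.55,"z": 0,"ax": 0,"ay": 0,"az": 0,"jaw": -1},
  {"x": -0.13,"y": 0.66,"z": 0,"ax": 0,"ay": 0,"az": 0,"jaw": -1},
  {"x": -0.15,"y": 0.77,"z": 0,"ax": 0,"ay": 0,"az": 0,"jaw": -1},
  {"x": -0.17,"y": 0.88,"z": 0,"ax": 0,"ay": 0,"az": 0,"jaw": -1},
  {"x": -0.19,"y": 1,"z": 0,"ax": 0,"ay": 0,"az": 0,"jaw": -1},
])

```text
time: 10.15
tool_pos: [512.0, 121.7, 191.5]
tcp_rot: [3.141, 0.001, 0.393]
contact_force: [0.1, 0.6, -1.2]
grip_width: 19.8
finger_force: 29.8
```

Call:
send_rows([
  {"x": -0.02,"y": 0.12,"z": 0,"ax": 0,"ay": 0,"az": 0.02,"jaw": -1},
  {"x": -0.04,"y": 0.24,"z": 0,"ax": 0,"ay": 0,"az": 0.05,"jaw": -1},
  {"x": -0.06,"y": 0.36,"z": 0,"ax": 0,"ay": 0,"az": 0.08,"jaw": -1},
  {"x": -0.08,"y": 0.48,"z": 0,"ax": 0,"ay": 0,"az": 0.11,"jaw": -1},
  {"x": -0.1,"y": 0.6,"z": 0,"ax": 0,"ay": 0,"az": 0.14,"jaw": -1},
  {"x": -0.12,"y": 0.72,"z": 0,"ax": 0,"ay": 0,"az": 0.17,"jaw": -1},
  {"x": -0.14,"y": 0.84,"z": 0,"ax": 0,"ay": 0,"az": 0.2,"jaw": -1},
  {"x": -0.17,"y": 0.95,"z": 0,"ax": 0,"ay": 0,"az": 0.21,"jaw": -1},
  {"x": -0.18,"y": 1,"z": 0,"ax": 0,"ay": 0,"az": 0.21,"jaw": -1},
  {"x": -0.18,"y": 1,"z": 0,"ax": 0,"ay": 0,"az": 0.21,"jaw": -1},
])

```text
time: 11.4
tool_pos: [555.4, -75.6, 191.5]
tcp_rot: [-3.141, 0.0, 0.173]
contact_force: [-0.1, 0.8, -1.7]
grip_width: 20.0
finger_force: 29.8
```

Run:
```python
from h import *
o=bot.get_obs();im,d=bot.capture("wrist");cv2.imwrite("pics/w2.png",im[:,:,::-1]);np.savez("pics/w2.npz",d=d,**o)
print(o["tool_pos"],o["tcp_rot"],o["grip_width"],o["contact_force"])
```

```text
[555.43253103 -75.57377084 191.47800169] [-3.14138756e+00  4.34725427e-04  1.73042425e-01] 19.995673145333477 [-0.06983175  0.82612085 -1.6736978 ]
```

View pics/w2.png

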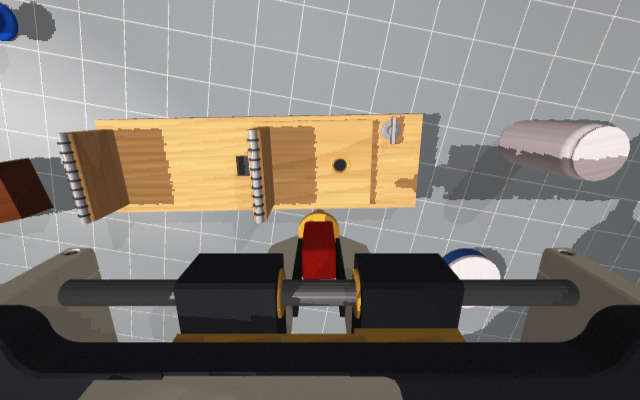

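The hole is at (340,165), and the pin is held straight with its collar at (318,225). Next I'll refine the hole, loom axis and pin offset.

Run:
```python
from h import *
im=cv2.imread("pics/w2.png");o=dict(np.load("pics/w2.npz"));d=o["d"];c=cam("wrist",o);K,R,p=c
g=cv2.cvtColor(im,cv2.COLOR_BGR2GRAY);hsv=cv2.cvtColor(im,cv2.COLOR_BGR2HSV)
roi=np.zeros_like(g);roi[148:184,322:358]=1
dk=((g<70)&(roi>0)).astype(np.uint8);vs,us=np.nonzero(dk)
print("dark",dk.sum(),us.mean(),vs.mean(),us.min(),us.max(),vs.min(),vs.max(),"->",onz(c,us.mean(),vs.mean(),50))
ring=(roi>0)&(hsv[...,1]>170)&(g>=70);v,u=np.nonzero(ring);
if len(u)>5: print("ring",len(u),(u.min()+u.max())/2,(v.min()+v.max())/2,onz(c,(u.min()+u.max())/2,(v.min()+v.max())/2,50))
v,u=np.mgrid[:400,:640];P=(((R@np.linalg.inv(K)@np.stack([u.ravel(),v.ravel(),np.ones(u.size)]))*d.ravel()).T+p).reshape(400,640,3)
h=onz(c,340,165,50)
m=(abs(P[...,2]-50)<3)&(d>0)&(np.hypot(P[...,0]-h[0],P[...,1]-h[1])<130);
print("plate z",np.median(P[m][:,2]))
def rect(m):
    n,l,s,_=cv2.connectedComponentsWithStats(m.astype(np.uint8));k=1+s[1:,4].argmax();return cv2.minAreaRect(P[l==k][:,:2].astype(np.float32))
print("plate",rect(m))
m=(abs(P[...,2]-45)<10)&(d>0)&(P[...,1]<150)&(P[...,1]>-260);print("loom",rect(m))
# collar in tool frame
q=(P-o["tool_pos"])@Ro.from_euler("xyz",o["tcp_rot"]).as_matrix()
m=(hsv[...,0]>15)&(hsv[...,0]<35)&(hsv[...,1]>120)&(v>205)&(v<250)&(u>280)&(u<360)&(abs(q[...,2]-5)<12)
print("collar",m.sum(),np.median(q[m],0),q[m].min(0),q[m].max(0))
m=(hsv[...,0]<6)&(hsv[...,1]>150)&(v>215)&(v<320)&(abs(u-320)<25)
print("handle",q[m].min(0),q[m].max(0))
```

```text
dark 102 339.5686274509804 164.6764705882353 334 345 160 170 -> [583.05817865 -95.30598714  50.        ]
ring 45 340.0 165.0 [582.77647626 -95.8653605   50.        ]
plate z 50.069021532475915
plate ((577.001708984375, -66.67646789550781), (100.17027282714844, 130.0890655517578), 10.916438102722168)
loom ((566.69970703125, -13.68402099609375), (110.61471557617188, 354.08197021484375), 11.020340919494629)
collar 395 [8.81808667 0.47238692 5.6552711 ] [ -4.92275109 -14.77220587   2.33422847] [14.41241652 14.91181291 10.97940216]
handle [ -10.2654745    -9.85024061 -187.14219143] [83.00277354  9.99812658  2.18330861]
```

Call:
send_rows([
  {"x": 0.03,"y": 0.03,"z": 0.04,"ax": 0,"ay": 0,"az": -0.018,"jaw": -1},
  {"x": 0.06,"y": 0.06,"z": 0.1,"ax": 0,"ay": 0,"az": -0.018,"jaw": -1},
  {"x": 0.09,"y": 0.09,"z": 0.18,"ax": 0,"ay": 0,"az": -0.018,"jaw": -1},
  {"x": 0.121,"y": 0.121,"z": 0.26,"ax": 0,"ay": 0,"az": -0.018,"jaw": -1},
  {"x": 0.121,"y": 0.121,"z": 0.34,"ax": 0,"ay": 0,"az": -0.018,"jaw": -1},
  {"x": 0.121,"y": 0.121,"z": 0.4,"ax": 0,"ay": 0,"az": -0.018,"jaw": -1},
  {"x": 0.121,"y": 0.121,"z": 0.44,"ax": 0,"ay": 0,"az": -0.018,"jaw": -1},
  {"x": 0.121,"y": 0.121,"z": 0.46,"ax": 0,"ay": 0,"az": -0.018,"jaw": -1},
  {"x": 0.121,"y": 0.121,"z": 0.46,"ax": 0,"ay": 0,"az": -0.018,"jaw": -1},
  {"x": 0.121,"y": 0.121,"z": 0.46,"ax": 0,"ay": 0,"az": -0.018,"jaw": -1},
])

```text
time: 12.7
tool_pos: [584.2, -94.4, 100.3]
tcp_rot: [3.141, -0.001, 0.193]
contact_force: [-0.8, 0.3, -0.8]
grip_width: 19.6
finger_force: 29.8
```

Run:
```python
from h import *
o=bot.get_obs();im,d=bot.capture("wrist")
print(o["tool_pos"],o["tcp_rot"],o["contact_force"])
K,R,p=cam("wrist",o)
def pr(X): x=K@R.T@(np.array(X)-p);return x[:2]/x[2]
T=Ro.from_euler("xyz",o["tcp_rot"]).as_matrix()
tip=o["tool_pos"]+T@[-.5,0,44.6];print("tip",tip,pr(tip),"hole px",pr([582.9,-95.5,50]))
t,_=bot.capture("top");s,_=bot.capture("side")
cr=[cv2.resize(im[130:330,220:420],(380,380),interpolation=2),cv2.resize(s[160:240,280:360],(380,380),interpolation=2)]
cv2.imwrite("pics/c3.png",np.hstack(cr)[:,:,::-1])
```

```text
[584.15649758 -94.39462894 100.27970442] [ 3.14101755e+00 -9.64216814e-04  1.93348775e-01] [-0.76530973  0.29604472 -0.7763855 ]
tip [583.71294588 -94.5076107   55.67925042] [318.34593331 213.39234593] hole px [319.28626773 212.25530222]
```

View pics/c3.png

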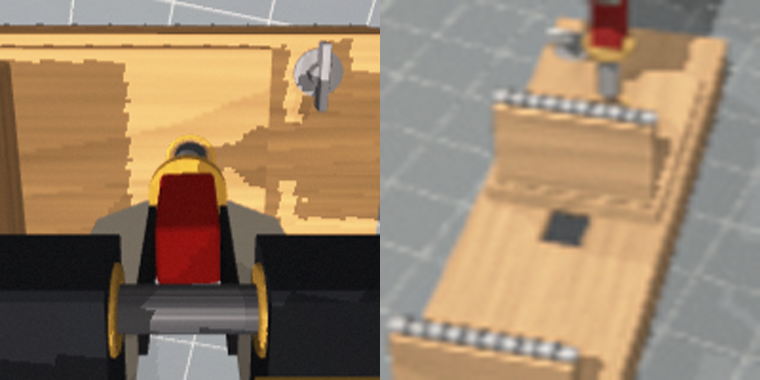

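The rim is centred on column 320 and lies just behind the collar, about 1 mm from the tip. I'll correct that and go down gently.

Call:
send_rows([
  {"x": -0.005,"y": 0.004,"z": 0.0,"ax": 0,"ay": 0,"az": 0,"jaw": -1},
  {"x": -0.005,"y": 0.004,"z": 0.01,"ax": 0,"ay": 0,"az": 0,"jaw": -1},
  {"x": -0.005,"y": 0.004,"z": 0.02,"ax": 0,"ay": 0,"az": 0,"jaw": -1},
  {"x": -0.005,"y": 0.004,"z": 0.025,"ax": 0,"ay": 0,"az": 0,"jaw": -1},
  {"x": -0.005,"y": 0.004,"z": 0.03,"ax": 0,"ay": 0,"az": 0,"jaw": -1},
  {"x": -0.005,"y": 0.004,"z": 0.035,"ax": 0,"ay": 0,"az": 0,"jaw": -1},
  {"x": -0.005,"y": 0.004,"z": 0.04,"ax": 0,"ay": 0,"az": 0,"jaw": -1},
  {"x": -0.005,"y": 0.004,"z": 0.045,"ax": 0,"ay": 0,"az": 0,"jaw": -1},
  {"x": -0.005,"y": 0.004,"z": 0.045,"ax": 0,"ay": 0,"az": 0,"jaw": -1},
  {"x": -0.005,"y": 0.004,"z": 0.045,"ax": 0,"ay": 0,"az": 0,"jaw": -1},
])

```text
time: 14.1
tool_pos: [583.0, -95.3, 90.7]
tcp_rot: [3.141, -0.0, 0.193]
contact_force: [-0.7, -0.3, -0.4]
grip_width: 19.7
finger_force: 29.8
```

Call:
send_rows([
  {"x": 0,"y": 0,"z": 0.006,"ax": 0,"ay": 0,"az": 0,"jaw": -1},
  {"x": 0,"y": 0,"z": 0.012,"ax": 0,"ay": 0,"az": 0,"jaw": -1},
  {"x": 0,"y": 0,"z": 0.018,"ax": 0,"ay": 0,"az": 0,"jaw": -1},
  {"x": 0,"y": 0,"z": 0.024,"ax": 0,"ay": 0,"az": 0,"jaw": -1},
  {"x": 0,"y": 0,"z": 0.03,"ax": 0,"ay": 0,"az": 0,"jaw": -1},
  {"x": 0,"y": 0,"z": 0.036,"ax": 0,"ay": 0,"az": 0,"jaw": -1},
  {"x": 0,"y": 0,"z": 0.042,"ax": 0,"ay": 0,"az": 0,"jaw": -1},
  {"x": 0,"y": 0,"z": 0.048,"ax": 0,"ay": 0,"az": 0,"jaw": -1},
  {"x": 0,"y": 0,"z": 0.05,"ax": 0,"ay": 0,"az": 0,"jaw": -1},
  {"x": 0,"y": 0,"z": 0.05,"ax": 0,"ay": 0,"az": 0,"jaw": -1},
])

```text
time: 15.35
tool_pos: [583.0, -95.3, 80.7]
tcp_rot: [3.142, 0.0, 0.193]
contact_force: [0.4, -0.2, -0.8]
grip_width: 19.7
finger_force: 29.8
```

Call:
send_rows([
  {"x": 0,"y": 0,"z": 0.006,"ax": 0,"ay": 0,"az": 0,"jaw": -1},
  {"x": 0,"y": 0,"z": 0.012,"ax": 0,"ay": 0,"az": 0,"jaw": -1},
  {"x": 0,"y": 0,"z": 0.018,"ax": 0,"ay": 0,"az": 0,"jaw": -1},
  {"x": 0,"y": 0,"z": 0.024,"ax": 0,"ay": 0,"az": 0,"jaw": -1},
  {"x": 0,"y": 0,"z": 0.03,"ax": 0,"ay": 0,"az": 0,"jaw": -1},
  {"x": 0,"y": 0,"z": 0.035,"ax": 0,"ay": 0,"az": 0,"jaw": -1},
  {"x": 0,"y": -0.01,"z": 0.035,"ax": 0,"ay": 0,"az": 0,"jaw": -1},
  {"x": 0,"y": -0.02,"z": 0.035,"ax": 0,"ay": 0,"az": 0,"jaw": -1},
  {"x": 0,"y": -0.03,"z": 0.035,"ax": 0,"ay": 0,"az": 0,"jaw": -1},
  {"x": 0,"y": -0.03,"z": 0.035,"ax": 0,"ay": 0,"az": 0,"jaw": -1},
])

```text
time: 16.6
tool_pos: [582.2, -89.7, 74.1]
tcp_rot: [3.141, -0.001, 0.193]
contact_force: [1.2, -3.9, 3.0]
grip_width: 19.6
finger_force: 29.9
```

Call:
send_rows([
  {"x": 0,"y": -0.003,"z": 0,"ax": 0,"ay": 0,"az": 0,"jaw": -1},
  {"x": 0,"y": -0.006,"z": 0,"ax": 0,"ay": 0,"az": 0,"jaw": -1},
  {"x": 0,"y": -0.009,"z": 0,"ax": 0,"ay": 0,"az": 0,"jaw": -1},
  {"x": 0,"y": -0.012,"z": 0,"ax": 0,"ay": 0,"az": 0,"jaw": -1},
  {"x": 0,"y": -0.015,"z": 0,"ax": 0,"ay": 0,"az": 0,"jaw": -1},
  {"x": 0,"y": -0.018,"z": 0,"ax": 0,"ay": 0,"az": 0,"jaw": -1},
  {"x": 0,"y": -0.021,"z": 0,"ax": 0,"ay": 0,"az": 0,"jaw": -1},
  {"x": 0,"y": -0.025,"z": 0,"ax": 0,"ay": 0,"az": 0,"jaw": -1},
  {"x": 0,"y": -0.025,"z": 0,"ax": 0,"ay": 0,"az": 0,"jaw": -1},
  {"x": 0,"y": -0.025,"z": 0,"ax": 0,"ay": 0,"az": 0,"jaw": -1},
])

```text
time: 17.85
tool_pos: [580.9, -84.4, 73.7]
tcp_rot: [-3.142, 0.0, 0.193]
contact_force: [1.0, -5.1, 4.8]
grip_width: 19.8
finger_force: 29.9
```

Call:
send_rows([
  {"x": 0,"y": -0.003,"z": 0,"ax": 0,"ay": 0,"az": 0,"jaw": -1},
  {"x": 0,"y": -0.006,"z": 0,"ax": 0,"ay": 0,"az": 0,"jaw": -1},
  {"x": 0,"y": -0.009,"z": 0,"ax": 0,"ay": 0,"az": 0,"jaw": -1},
  {"x": 0,"y": -0.012,"z": 0,"ax": 0,"ay": 0,"az": 0,"jaw": -1},
  {"x": 0,"y": -0.015,"z": 0,"ax": 0,"ay": 0,"az": 0,"jaw": -1},
  {"x": 0,"y": -0.018,"z": 0,"ax": 0,"ay": 0,"az": 0,"jaw": -1},
  {"x": 0,"y": -0.021,"z": 0,"ax": 0,"ay": 0,"az": 0,"jaw": -1},
  {"x": 0,"y": -0.025,"z": 0,"ax": 0,"ay": 0,"az": 0,"jaw": -1},
  {"x": 0,"y": -0.025,"z": 0,"ax": 0,"ay": 0,"az": 0,"jaw": -1},
  {"x": 0,"y": -0.025,"z": 0,"ax": 0,"ay": 0,"az": 0,"jaw": -1},
])

```text
time: 19.1
tool_pos: [579.9, -79.5, 73.7]
tcp_rot: [-3.142, 0.0, 0.193]
contact_force: [0.6, -3.8, 4.2]
grip_width: 20.0
finger_force: 29.9
```

Call:
send_rows([
  {"x": 0,"y": -0.003,"z": 0,"ax": 0,"ay": 0,"az": 0,"jaw": -1},
  {"x": 0,"y": -0.006,"z": 0,"ax": 0,"ay": 0,"az": 0,"jaw": -1},
  {"x": 0,"y": -0.009,"z": 0,"ax": 0,"ay": 0,"az": 0,"jaw": -1},
  {"x": 0,"y": -0.012,"z": 0,"ax": 0,"ay": 0,"az": 0,"jaw": -1},
  {"x": 0,"y": -0.015,"z": 0,"ax": 0,"ay": 0,"az": 0,"jaw": -1},
  {"x": 0,"y": -0.018,"z": 0,"ax": 0,"ay": 0,"az": 0,"jaw": -1},
  {"x": 0,"y": -0.021,"z": 0,"ax": 0,"ay": 0,"az": 0,"jaw": -1},
  {"x": 0,"y": -0.025,"z": 0,"ax": 0,"ay": 0,"az": 0,"jaw": -1},
  {"x": 0,"y": -0.025,"z": 0,"ax": 0,"ay": 0,"az": 0,"jaw": -1},
  {"x": 0,"y": -0.025,"z": 0,"ax": 0,"ay": 0,"az": 0,"jaw": -1},
])

```text
time: 20.35
tool_pos: [578.9, -74.7, 73.7]
tcp_rot: [-3.142, 0.0, 0.193]
contact_force: [1.6, -4.8, 4.6]
grip_width: 19.6
finger_force: 29.9
```

Call:
send_rows([
  {"x": 0,"y": -0.003,"z": 0,"ax": 0,"ay": 0,"az": 0,"jaw": -1},
  {"x": 0,"y": -0.006,"z": 0,"ax": 0,"ay": 0,"az": 0,"jaw": -1},
  {"x": 0,"y": -0.009,"z": 0,"ax": 0,"ay": 0,"az": 0,"jaw": -1},
  {"x": 0,"y": -0.012,"z": 0,"ax": 0,"ay": 0,"az": 0,"jaw": -1},
  {"x": 0,"y": -0.015,"z": 0,"ax": 0,"ay": 0,"az": 0,"jaw": -1},
  {"x": 0,"y": -0.018,"z": 0,"ax": 0,"ay": 0,"az": 0,"jaw": -1},
  {"x": 0,"y": -0.021,"z": 0,"ax": 0,"ay": 0,"az": 0,"jaw": -1},
  {"x": 0,"y": -0.025,"z": 0,"ax": 0,"ay": 0,"az": 0,"jaw": -1},
  {"x": 0,"y": -0.025,"z": 0,"ax": 0,"ay": 0,"az": 0,"jaw": -1},
  {"x": 0,"y": -0.025,"z": 0,"ax": 0,"ay": 0,"az": 0,"jaw": -1},
])

```text
time: 21.6
tool_pos: [578.0, -69.7, 73.7]
tcp_rot: [-3.142, 0.0, 0.193]
contact_force: [1.2, -3.6, 5.0]
grip_width: 19.4
finger_force: 29.9
```

Call:
send_rows([
  {"x": 0,"y": -0.003,"z": 0,"ax": 0,"ay": 0,"az": 0,"jaw": -1},
  {"x": 0,"y": -0.006,"z": 0,"ax": 0,"ay": 0,"az": 0,"jaw": -1},
  {"x": 0,"y": -0.009,"z": 0,"ax": 0,"ay": 0,"az": 0,"jaw": -1},
  {"x": 0,"y": -0.012,"z": 0,"ax": 0,"ay": 0,"az": 0,"jaw": -1},
  {"x": 0,"y": -0.015,"z": 0,"ax": 0,"ay": 0,"az": 0,"jaw": -1},
  {"x": 0,"y": -0.018,"z": 0,"ax": 0,"ay": 0,"az": 0,"jaw": -1},
  {"x": 0,"y": -0.021,"z": 0,"ax": 0,"ay": 0,"az": 0,"jaw": -1},
  {"x": 0,"y": -0.025,"z": 0,"ax": 0,"ay": 0,"az": 0,"jaw": -1},
  {"x": 0,"y": -0.025,"z": 0,"ax": 0,"ay": 0,"az": 0,"jaw": -1},
  {"x": 0,"y": -0.025,"z": 0,"ax": 0,"ay": 0,"az": 0,"jaw": -1},
])

```text
time: 22.85
tool_pos: [577.0, -64.8, 73.7]
tcp_rot: [-3.142, -0.0, 0.193]
contact_force: [1.4, -4.0, 4.7]
grip_width: 20.0
finger_force: 29.9
```

Call:
send_rows([
  {"x": 0,"y": -0.003,"z": 0,"ax": 0,"ay": 0,"az": 0,"jaw": -1},
  {"x": 0,"y": -0.006,"z": 0,"ax": 0,"ay": 0,"az": 0,"jaw": -1},
  {"x": 0,"y": -0.009,"z": 0,"ax": 0,"ay": 0,"az": 0,"jaw": -1},
  {"x": 0,"y": -0.012,"z": 0,"ax": 0,"ay": 0,"az": 0,"jaw": -1},
  {"x": 0,"y": -0.015,"z": 0,"ax": 0,"ay": 0,"az": 0,"jaw": -1},
  {"x": 0,"y": -0.018,"z": 0,"ax": 0,"ay": 0,"az": 0,"jaw": -1},
  {"x": 0,"y": -0.021,"z": 0,"ax": 0,"ay": 0,"az": 0,"jaw": -1},
  {"x": 0,"y": -0.025,"z": 0,"ax": 0,"ay": 0,"az": 0,"jaw": -1},
  {"x": 0,"y": -0.025,"z": 0,"ax": 0,"ay": 0,"az": 0,"jaw": -1},
  {"x": 0,"y": -0.025,"z": 0,"ax": 0,"ay": 0,"az": 0,"jaw": -1},
])

```text
time: 24.1
tool_pos: [576.1, -59.9, 73.7]
tcp_rot: [-3.142, -0.0, 0.193]
contact_force: [1.6, -4.4, 4.3]
grip_width: 19.2
finger_force: 29.9
```

Call:
send_rows([
  {"x": 0,"y": -0.003,"z": 0,"ax": 0,"ay": 0,"az": 0,"jaw": -1},
  {"x": 0,"y": -0.006,"z": 0,"ax": 0,"ay": 0,"az": 0,"jaw": -1},
  {"x": 0,"y": -0.009,"z": 0,"ax": 0,"ay": 0,"az": 0,"jaw": -1},
  {"x": 0,"y": -0.012,"z": 0,"ax": 0,"ay": 0,"az": 0,"jaw": -1},
  {"x": 0,"y": -0.015,"z": 0,"ax": 0,"ay": 0,"az": 0,"jaw": -1},
  {"x": 0,"y": -0.018,"z": 0,"ax": 0,"ay": 0,"az": 0,"jaw": -1},
  {"x": 0,"y": -0.021,"z": 0,"ax": 0,"ay": 0,"az": 0,"jaw": -1},
  {"x": 0,"y": -0.025,"z": 0,"ax": 0,"ay": 0,"az": 0,"jaw": -1},
  {"x": 0,"y": -0.025,"z": 0,"ax": 0,"ay": 0,"az": 0,"jaw": -1},
  {"x": 0,"y": -0.025,"z": 0,"ax": 0,"ay": 0,"az": 0,"jaw": -1},
])

```text
time: 25.35
tool_pos: [575.1, -55.0, 73.7]
tcp_rot: [-3.142, -0.0, 0.193]
contact_force: [0.2, -3.9, 4.2]
grip_width: 19.4
finger_force: 29.9
```

Call:
send_rows([
  {"x": 0,"y": -0.003,"z": 0,"ax": 0,"ay": 0,"az": 0,"jaw": -1},
  {"x": 0,"y": -0.006,"z": 0,"ax": 0,"ay": 0,"az": 0,"jaw": -1},
  {"x": 0,"y": -0.009,"z": 0,"ax": 0,"ay": 0,"az": 0,"jaw": -1},
  {"x": 0,"y": -0.012,"z": 0,"ax": 0,"ay": 0,"az": 0,"jaw": -1},
  {"x": 0,"y": -0.015,"z": 0,"ax": 0,"ay": 0,"az": 0,"jaw": -1},
  {"x": 0,"y": -0.018,"z": 0,"ax": 0,"ay": 0,"az": 0,"jaw": -1},
  {"x": 0,"y": -0.021,"z": 0,"ax": 0,"ay": 0,"az": 0,"jaw": -1},
  {"x": 0,"y": -0.025,"z": 0,"ax": 0,"ay": 0,"az": 0,"jaw": -1},
  {"x": 0,"y": -0.025,"z": 0,"ax": 0,"ay": 0,"az": 0,"jaw": -1},
  {"x": 0,"y": -0.025,"z": 0,"ax": 0,"ay": 0,"az": 0,"jaw": -1},
])

```text
time: 26.6
tool_pos: [574.1, -50.1, 73.7]
tcp_rot: [-3.142, 0.0, 0.193]
contact_force: [1.3, -4.0, 4.4]
grip_width: 19.8
finger_force: 29.9
```

Call:
send_rows([
  {"x": 0,"y": -0.003,"z": 0,"ax": 0,"ay": 0,"az": 0,"jaw": -1},
  {"x": 0,"y": -0.006,"z": 0,"ax": 0,"ay": 0,"az": 0,"jaw": -1},
  {"x": 0,"y": -0.009,"z": 0,"ax": 0,"ay": 0,"az": 0,"jaw": -1},
  {"x": 0,"y": -0.012,"z": 0,"ax": 0,"ay": 0,"az": 0,"jaw": -1},
  {"x": 0,"y": -0.015,"z": 0,"ax": 0,"ay": 0,"az": 0,"jaw": -1},
  {"x": 0,"y": -0.018,"z": 0,"ax": 0,"ay": 0,"az": 0,"jaw": -1},
  {"x": 0,"y": -0.021,"z": 0,"ax": 0,"ay": 0,"az": 0,"jaw": -1},
  {"x": 0,"y": -0.025,"z": 0,"ax": 0,"ay": 0,"az": 0,"jaw": -1},
  {"x": 0,"y": -0.025,"z": 0,"ax": 0,"ay": 0,"az": 0,"jaw": -1},
  {"x": 0,"y": -0.025,"z": 0,"ax": 0,"ay": 0,"az": 0,"jaw": -1},
])

```text
time: 27.85
tool_pos: [573.2, -45.2, 73.7]
tcp_rot: [-3.142, 0.0, 0.193]
contact_force: [0.8, -5.2, 3.6]
grip_width: 19.5
finger_force: 29.9
```

Call:
send_rows([
  {"x": 0,"y": -0.003,"z": 0,"ax": 0,"ay": 0,"az": 0,"jaw": -1},
  {"x": 0,"y": -0.006,"z": 0,"ax": 0,"ay": 0,"az": 0,"jaw": -1},
  {"x": 0,"y": -0.009,"z": 0,"ax": 0,"ay": 0,"az": 0,"jaw": -1},
  {"x": 0,"y": -0.012,"z": 0,"ax": 0,"ay": 0,"az": 0,"jaw": -1},
  {"x": 0,"y": -0.015,"z": 0,"ax": 0,"ay": 0,"az": 0,"jaw": -1},
  {"x": 0,"y": -0.018,"z": 0,"ax": 0,"ay": 0,"az": 0,"jaw": -1},
  {"x": 0,"y": -0.021,"z": 0,"ax": 0,"ay": 0,"az": 0,"jaw": -1},
  {"x": 0,"y": -0.025,"z": 0,"ax": 0,"ay": 0,"az": 0,"jaw": -1},
  {"x": 0,"y": -0.025,"z": 0,"ax": 0,"ay": 0,"az": 0,"jaw": -1},
  {"x": 0,"y": -0.025,"z": 0,"ax": 0,"ay": 0,"az": 0,"jaw": -1},
])

```text
time: 29.1
tool_pos: [572.2, -40.3, 73.7]
tcp_rot: [-3.142, 0.0, 0.193]
contact_force: [0.8, -4.8, 4.8]
grip_width: 19.5
finger_force: 29.9
```

Call:
send_rows([
  {"x": 0,"y": -0.003,"z": 0,"ax": 0,"ay": 0,"az": 0,"jaw": -1},
  {"x": 0,"y": -0.006,"z": 0,"ax": 0,"ay": 0,"az": 0,"jaw": -1},
  {"x": 0,"y": -0.009,"z": 0,"ax": 0,"ay": 0,"az": 0,"jaw": -1},
  {"x": 0,"y": -0.012,"z": 0,"ax": 0,"ay": 0,"az": 0,"jaw": -1},
  {"x": 0,"y": -0.015,"z": 0,"ax": 0,"ay": 0,"az": 0,"jaw": -1},
  {"x": 0,"y": -0.018,"z": 0,"ax": 0,"ay": 0,"az": 0,"jaw": -1},
  {"x": 0,"y": -0.021,"z": 0,"ax": 0,"ay": 0,"az": 0,"jaw": -1},
  {"x": 0,"y": -0.025,"z": 0,"ax": 0,"ay": 0,"az": 0,"jaw": -1},
  {"x": 0,"y": -0.025,"z": 0,"ax": 0,"ay": 0,"az": 0,"jaw": -1},
  {"x": 0,"y": -0.025,"z": 0,"ax": 0,"ay": 0,"az": 0,"jaw": -1},
])

```text
time: 30.35
tool_pos: [571.3, -35.4, 73.7]
tcp_rot: [-3.142, 0.0, 0.193]
contact_force: [0.8, -3.3, 4.7]
grip_width: 20.0
finger_force: 29.9
```

Call:
send_rows([
  {"x": 0,"y": -0.003,"z": 0,"ax": 0,"ay": 0,"az": 0,"jaw": -1},
  {"x": 0,"y": -0.006,"z": 0,"ax": 0,"ay": 0,"az": 0,"jaw": -1},
  {"x": 0,"y": -0.009,"z": 0,"ax": 0,"ay": 0,"az": 0,"jaw": -1},
  {"x": 0,"y": -0.012,"z": 0,"ax": 0,"ay": 0,"az": 0,"jaw": -1},
  {"x": 0,"y": -0.015,"z": 0,"ax": 0,"ay": 0,"az": 0,"jaw": -1},
  {"x": 0,"y": -0.018,"z": 0,"ax": 0,"ay": 0,"az": 0,"jaw": -1},
  {"x": 0,"y": -0.021,"z": 0,"ax": 0,"ay": 0,"az": 0,"jaw": -1},
  {"x": 0,"y": -0.025,"z": 0,"ax": 0,"ay": 0,"az": 0,"jaw": -1},
  {"x": 0,"y": -0.025,"z": 0,"ax": 0,"ay": 0,"az": 0,"jaw": -1},
  {"x": 0,"y": -0.025,"z": 0,"ax": 0,"ay": 0,"az": 0,"jaw": -1},
])

```text
time: 31.6
tool_pos: [570.3, -30.5, 73.7]
tcp_rot: [-3.142, -0.0, 0.193]
contact_force: [0.7, -4.6, 4.1]
grip_width: 19.8
finger_force: 29.9
```

Call:
send_rows([
  {"x": 0,"y": -0.003,"z": 0,"ax": 0,"ay": 0,"az": 0,"jaw": -1},
  {"x": 0,"y": -0.006,"z": 0,"ax": 0,"ay": 0,"az": 0,"jaw": -1},
  {"x": 0,"y": -0.009,"z": 0,"ax": 0,"ay": 0,"az": 0,"jaw": -1},
  {"x": 0,"y": -0.012,"z": 0,"ax": 0,"ay": 0,"az": 0,"jaw": -1},
  {"x": 0,"y": -0.015,"z": 0,"ax": 0,"ay": 0,"az": 0,"jaw": -1},
  {"x": 0,"y": -0.018,"z": 0,"ax": 0,"ay": 0,"az": 0,"jaw": -1},
  {"x": 0,"y": -0.021,"z": 0,"ax": 0,"ay": 0,"az": 0,"jaw": -1},
  {"x": 0,"y": -0.025,"z": 0,"ax": 0,"ay": 0,"az": 0,"jaw": -1},
  {"x": 0,"y": -0.025,"z": 0,"ax": 0,"ay": 0,"az": 0,"jaw": -1},
  {"x": 0,"y": -0.025,"z": 0,"ax": 0,"ay": 0,"az": 0,"jaw": -1},
])

```text
time: 32.85
tool_pos: [569.3, -25.5, 73.7]
tcp_rot: [-3.142, -0.0, 0.193]
contact_force: [2.0, -2.9, 5.2]
grip_width: 19.6
finger_force: 29.9
```

Call:
send_rows([
  {"x": 0,"y": -0.003,"z": 0,"ax": 0,"ay": 0,"az": 0,"jaw": -1},
  {"x": 0,"y": -0.006,"z": 0,"ax": 0,"ay": 0,"az": 0,"jaw": -1},
  {"x": 0,"y": -0.009,"z": 0,"ax": 0,"ay": 0,"az": 0,"jaw": -1},
  {"x": 0,"y": -0.012,"z": 0,"ax": 0,"ay": 0,"az": 0,"jaw": -1},
  {"x": 0,"y": -0.015,"z": 0,"ax": 0,"ay": 0,"az": 0,"jaw": -1},
  {"x": 0,"y": -0.018,"z": 0,"ax": 0,"ay": 0,"az": 0,"jaw": -1},
  {"x": 0,"y": -0.021,"z": 0,"ax": 0,"ay": 0,"az": 0,"jaw": -1},
  {"x": 0,"y": -0.025,"z": 0,"ax": 0,"ay": 0,"az": 0,"jaw": -1},
  {"x": 0,"y": -0.025,"z": 0,"ax": 0,"ay": 0,"az": 0,"jaw": -1},
  {"x": 0,"y": -0.025,"z": 0,"ax": 0,"ay": 0,"az": 0,"jaw": -1},
])

```text
time: 34.1
tool_pos: [568.1, -20.6, 73.5]
tcp_rot: [-3.141, 0.001, 0.193]
contact_force: [1.3, -0.7, -2.8]
grip_width: 19.4
finger_force: 29.8
```

Fz fell from +5 N to about zero, so the tip is in the hidden hole. Now I'll lower it.

Call:
send_rows([
  {"x": 0,"y": 0,"z": 0.005,"ax": 0,"ay": 0,"az": 0,"jaw": -1},
  {"x": 0,"y": 0,"z": 0.01,"ax": 0,"ay": 0,"az": 0,"jaw": -1},
  {"x": 0,"y": 0,"z": 0.015,"ax": 0,"ay": 0,"az": 0,"jaw": -1},
  {"x": 0,"y": 0,"z": 0.02,"ax": 0,"ay": 0,"az": 0,"jaw": -1},
  {"x": 0,"y": 0,"z": 0.025,"ax": 0,"ay": 0,"az": 0,"jaw": -1},
  {"x": 0,"y": 0,"z": 0.03,"ax": 0,"ay": 0,"az": 0,"jaw": -1},
  {"x": 0,"y": 0,"z": 0.035,"ax": 0,"ay": 0,"az": 0,"jaw": -1},
  {"x": 0,"y": 0,"z": 0.04,"ax": 0,"ay": 0,"az": 0,"jaw": -1},
  {"x": 0,"y": 0,"z": 0.04,"ax": 0,"ay": 0,"az": 0,"jaw": -1},
  {"x": 0,"y": 0,"z": 0.04,"ax": 0,"ay": 0,"az": 0,"jaw": -1},
])

```text
time: 35.35
tool_pos: [568.3, -20.7, 65.6]
tcp_rot: [3.142, 0.0, 0.193]
contact_force: [-1.0, -0.9, -0.9]
grip_width: 20.0
finger_force: 29.8
```

Call:
send_rows([
  {"x": 0,"y": 0,"z": 0.004,"ax": 0,"ay": 0,"az": 0,"jaw": -1},
  {"x": 0,"y": 0,"z": 0.008,"ax": 0,"ay": 0,"az": 0,"jaw": -1},
  {"x": 0,"y": 0,"z": 0.012,"ax": 0,"ay": 0,"az": 0,"jaw": -1},
  {"x": 0,"y": 0,"z": 0.015,"ax": 0,"ay": 0,"az": 0,"jaw": -1},
  {"x": 0,"y": 0,"z": 0.018,"ax": 0,"ay": 0,"az": 0,"jaw": -1},
  {"x": 0,"y": 0,"z": 0.02,"ax": 0,"ay": 0,"az": 0,"jaw": -1},
  {"x": 0,"y": 0,"z": 0.022,"ax": 0,"ay": 0,"az": 0,"jaw": -1},
  {"x": 0,"y": 0,"z": 0.024,"ax": 0,"ay": 0,"az": 0,"jaw": -1},
  {"x": 0,"y": 0,"z": 0.024,"ax": 0,"ay": 0,"az": 0,"jaw": -1},
  {"x": 0,"y": 0,"z": 0.024,"ax": 0,"ay": 0,"az": 0,"jaw": -1},
])

```text
time: 36.6
tool_pos: [568.4, -20.7, 60.9]
tcp_rot: [3.142, 0.0, 0.193]
contact_force: [1.3, -0.9, -2.1]
grip_width: 19.7
finger_force: 29.8
```

Call:
send_rows([
  {"x": 0,"y": 0,"z": 0,"ax": 0,"ay": 0,"az": 0,"jaw": -0.5},
  {"x": 0,"y": 0,"z": 0,"ax": 0,"ay": 0,"az": 0,"jaw": -0.4},
  {"x": 0,"y": 0,"z": 0,"ax": 0,"ay": 0,"az": 0,"jaw": -0.2},
  {"x": 0,"y": 0,"z": 0,"ax": 0,"ay": 0,"az": 0,"jaw": -0.1},
  {"x": 0,"y": 0,"z": 0,"ax": 0,"ay": 0,"az": 0,"jaw": 0},
  {"x": 0,"y": 0,"z": 0,"ax": 0,"ay": 0,"az": 0,"jaw": 0},
  {"x": 0,"y": 0,"z": 0,"ax": 0,"ay": 0,"az": 0,"jaw": 0},
  {"x": 0,"y": 0,"z": 0,"ax": 0,"ay": 0,"az": 0,"jaw": 0},
  {"x": 0,"y": 0,"z": 0,"ax": 0,"ay": 0,"az": 0,"jaw": 0},
  {"x": 0,"y": 0,"z": 0,"ax": 0,"ay": 0,"az": 0,"jaw": 0},
])

```text
time: 37.85
tool_pos: [568.4, -20.7, 60.9]
tcp_rot: [3.141, 0.0, 0.193]
contact_force: [0.2, -0.3, -0.3]
grip_width: 46.2
finger_force: 0.0
```

Released. Rising straight up 110 mm with the jaw still half open, then a look.

Call:
send_rows([
  {"x": 0,"y": 0,"z": -0.02,"ax": 0,"ay": 0,"az": 0,"jaw": 0},
  {"x": 0,"y": 0,"z": -0.06,"ax": 0,"ay": 0,"az": 0,"jaw": 0},
  {"x": 0,"y": 0,"z": -0.12,"ax": 0,"ay": 0,"az": 0,"jaw": 0},
  {"x": 0,"y": 0,"z": -0.2,"ax": 0,"ay": 0,"az": 0,"jaw": 0},
  {"x": 0,"y": 0,"z": -0.28,"ax": 0,"ay": 0,"az": 0,"jaw": 0},
  {"x": 0,"y": 0,"z": -0.36,"ax": 0,"ay": 0,"az": 0,"jaw": 0},
  {"x": 0,"y": 0,"z": -0.44,"ax": 0,"ay": 0,"az": 0,"jaw": 0},
  {"x": 0,"y": 0,"z": -0.5,"ax": 0,"ay": 0,"az": 0,"jaw": 0},
  {"x": 0,"y": 0,"z": -0.55,"ax": 0,"ay": 0,"az": 0,"jaw": 0},
  {"x": 0,"y": 0,"z": -0.55,"ax": 0,"ay": 0,"az": 0,"jaw": 0},
])

```text
time: 39.1
tool_pos: [568.8, -20.8, 171.6]
tcp_rot: [3.141, -0.001, 0.193]
contact_force: [-0.0, -0.3, 0.1]
grip_width: 45.9
finger_force: 0.0
```

Run:
```python
from h import *
o=bot.get_obs();im,d=bot.capture("wrist");s,_=bot.capture("side")
K,R,p=cam("wrist",o);hsv=cv2.cvtColor(im,cv2.COLOR_RGB2HSV)
v,u=np.mgrid[:400,:640];P=(((R@np.linalg.inv(K)@np.stack([u.ravel(),v.ravel(),np.ones(u.size)]))*d.ravel()).T+p).reshape(400,640,3)
near=(d>0)&(np.hypot(P[...,0]-568,P[...,1]+20)<25)
m=near&((hsv[...,0]<8)|(hsv[...,0]>172))&(hsv[...,1]>150)&(P[...,2]>90);print("handle top",m.sum(),P[m].mean(0))
m=near&(hsv[...,0]>15)&(hsv[...,0]<35)&(P[...,2]>51.5)&(P[...,2]<70);print("collar z",m.sum(),np.median(P[m],0))
print(o["tool_pos"],o["time"],o["contact_force"])
cv2.imwrite("pics/c4.png",np.hstack([cv2.resize(im[100:250,220:420],(400,300)),cv2.resize(s[150:240,260:380],(400,300))])[:,:,::-1])
```

```text
handle top 463 [569.09764511 -20.56871889 100.26906005]
collar z 199 [576.64117031 -18.52440478  54.97211   ]
[568.75279022 -20.7974556  171.60370049] 39.1 [-0.04952413 -0.31448169  0.12033081]
```

View pics/c4.png

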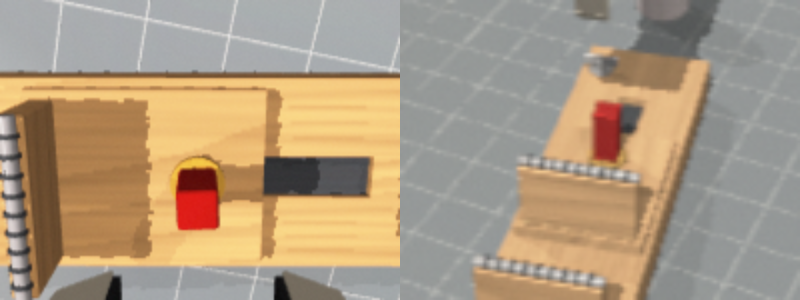

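The pin stands upright with its collar on the plate: the collar top is at z = 55.0 mm, and the handle top (197,178 in the crop) sits within about 1 mm of the axis. The gripper is clear, so I'm handing in.

```bash
python3 -c "
from plant import bot
print(bot.close_job())"
```

```text
the job is handed in; nothing more can be done
None
```

The pin is fully home and upright in the hidden hole, about 76 mm along the head's travel, with its collar down on the foot plate; it is released, the arm never went near the tin, can or spool, and the job is handed in at about 39 s (no verdict was returned).

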